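# Trace the case seam with the probe pen

### The job

Check the panel seam of the aluminium case for leaks. First stand the amber jar, which is in the way on the case, gently and upright on the empty steel tray; then take the probe pen from its rest and guide its tip along the whole L-shaped seam, slowly, at about 3 cm per second, from the outer end of the long leg round the corner to the outer end of the short leg, with the tip on the seam or at most a few millimetres above it and without pressing hard. Finally lay the probe back in both notches of its rest with its neck hanging down, and do not drop anything or push the other things on the bench about.

Things in the scene. Friction and masses are not known exactly. Their poses are not given: they have to be found in the camera images.
- case: Aluminium case bolted to the bench, 120 (x) by 170 (y) by 50 mm high; origin at the centre of its underside, z up. Its flat top (z = 50 mm) has one L-shaped seam, a dark groove 5 mm wide, 2 mm deep: long leg along y at x = +10 mm, from the +y edge (y = +85) to the corner at y = -35 mm; short leg from there along x at y = -35 mm to the -x edge (x = -60 mm), which faces the robot.
- seam_start (a point): Outer end of the seam's long leg, at the case's edge, on its centre line, level with the case's top.
- seam_corner (a point): Corner of the seam, on its centre line, level with the case's top.
- seam_end (a point): Outer end of the seam's short leg, at the case's edge, on its centre line, level with the case's top.
- jar: Small closed amber glass jar with a black cap, 46 mm diameter, 70 mm tall, about 0.16 kg, at first standing on the case over the seam's long leg; origin at the centre of its underside, z up.
- tray: Empty shallow square steel tray fixed to the bench, 130 by 130 mm, rim 12 mm high, walls and floor 3 mm thick; origin at the centre of its underside, so its floor is at z = 3 mm. It lies to one side of the case, left or right.
- rest: Dark steel probe rest, fixed on the other side of the case from the tray: base 116 (x) by 60 (y) by 6 mm and two posts 8 mm thick at x = -42 and +42 mm, each with an open V notch on top (34 mm wide at its mouth, z = 81 mm; vertex z = 64 mm). A handle lying in the notches has its axis along x at y = 0, z = 75 mm. Origin at the centre of its underside.
- probe: Cordless probe pen, 90 g: straight black handle along x, 16 mm diameter, 124 mm long, its middle flat-sided (40 mm long, 16 by 16 mm) for gripping; a steel neck 5 mm thick leaves the +x end and bends straight down to a 6 mm ball. Origin on the handle's axis at its middle, z up. At first it lies in the rest's notches, x along the rest's x, neck hanging down.
- tip (a point): Lowest point of the probe's ball tip, at x = +80, y = 0, z = -50 mm of the probe.
- screwdriver: Bystander: screwdriver lying in front of the case, about 25 mm high.
- spool: Bystander: white spool standing on end, 50 mm diameter, 38 mm high.
- mug: Bystander: white mug, 80 mm diameter, 90 mm tall, behind the case.
- wash_bottle: Bystander: white plastic bottle with a blue cap, 64 mm diameter, 150 mm tall, at the back.
- tin: Bystander: low steel tin, 72 mm diameter, 55 mm tall, at the left.
- meter: Bystander: yellow hand-held multimeter lying flat, 150 by 80 by 37 mm, behind the case.
- brush: Bystander: brush lying at the right.
Things that resemble listed ones, but are neither listed nor needed, are in the scene too. Several things have the shape of the tray; the one meant has the colours described above.

How it is judged:
By the outcome, as a careful person would: the job done as asked, in the order asked, and still so for the second after the job is handed in, with the robot touching nothing.
It also fails if it takes over 72 s, if anything falls off the work surface, if the arm or the gripper's body presses on something with over 40 N, if the wrist force passes 120 N, or if a joint passes its speed limit or range.

### The arm

A 7-joint arm with a two-finger parallel gripper is mounted at the origin on the work surface. World frame = base frame: x ahead of the robot, y to its left, z up, the work surface at z = 0. Lengths are in mm, angles in rad, forces in N, time in s.
With the tool pointing down it reaches from about 350 to 900 mm from the base axis. Payload 7.2 kg.
Tool frame: the origin (TCP) lies at the very end of the fingers, on their centre line; the grasp point (between the pads) lies 19 mm behind it (bot.grasp_offset is the distance from the TCP to the grasp point, in mm); x points along the fingers, z is the direction in which the jaws open and shut, and the axes are right-handed (so a half turn about x gives the same grasp; the last joint's range is limited). The gripper opens to 88 mm and grips with 3 to 60 N. Pads are 20 mm wide; open, the fingers measure 115 mm over their backs; the gripper's body (75 mm by 178 mm) begins 61 mm behind the grasp point.
Start: joints at [-1.315, 0.411, -0.013, 1.596, 0.006, 1.134, -0.082], TCP at [198.867, 592.521, 222.653] pointing down, gripper open.
Joint ranges: [-2.95, 2.95], [-0.29, 1.99], [-1.47, 1.44], [0.14, 2.54], [-1.03, 4.17], [0.13, 1.85], [-2.86, 2.86]. Speed limits (rad/s): [2.39, 2.39, 3.01, 3.01, 3.14, 3.14, 3.14].

### API

Orientations are given as [roll, pitch, yaw] about the fixed x, y, z axes, in that order (R = Rz(yaw) Ry(pitch) Rx(roll)).
In Python, from plant import bot, viewer gives the robot as it stands. The module is installed in compiled form; this text tells all that it offers.
- The arm moves only by the tool servo_tool, never from a script. Its argument "deltas" is text: rows parted by semicolons, each of 7 numbers parted by spaces: the turn, a rotation vector about the tool's x, y, z in degrees, then the shift along the tool's x, y, z in cm, then the finger opening in cm, from 0 to 8.78. A call has exactly 5 rows; each row shifts and turns the commanded pose from where the row before left it, along the tool's axes as they then stand; what a row does not reach is not made up. A row lasts 1/8 s, in which the tool goes at most 62.5 mm and 10.7 degrees, less where a joint would pass 70% of its speed; a pose out of reach is approached as far as the arm can. A call with a gripper value outside its range is refused whole. The fingers move at their own pace and stop on an object; "squeeze" is the grip in N (left out, the last holds). Time passes only in rows, so rows that do not move let the fingers close, or fill a call up. It gives the time, the measured TCP pose, the force and the opening at its end, in the units of the state.
- bot.observe(): the state, without advancing time (a new reading comes with each control period).
- viewer.grab_frame(name): name is "scene" or "top"; returns a dict with "frame" (384x512x3 uint8, blue, green, red), "depth" (384x512 float32, mm along the optical axis (not along the pixel's ray), 0 where there is no reading), "mtx" (3x3 intrinsics, pixels), "cam_to_world" (4x4, takes a point from camera to world coordinates). Camera axes: x right, y up, looking along -z (the intrinsics and any distortion apply to the point x, -y, -z); pixel columns grow to the right and rows downward; lengths in mm; the calibration is good to about 2 mm. A picture is of the moment at which its call begins.
- bot.close_job(): hands the job in, once; it reports no verdict.
The state is a dict: "t": time; "joint_positions": joint angles; "dq": joint speeds; "effort": joint torques, N m; "tcp_pos": TCP position; "eef_rot": TCP orientation; "contact_force": force on the tool from outside, world axes, zero at the start; "moment": the same for the moment, N m; "width": finger opening in mm.
Only numpy, scipy, OpenCV 4.12 (cv2) and the standard library are available. Lean on these libraries where they do the work, as an engineer would, in place of code of your own. Each camera call takes 0.05 s, during which the arm holds its last target. There are 200 camera calls.

## Working session

There is one attempt and no reset: what is moved stays moved. The work goes in short steps, Python scripts to look and compute and a tool call to move; the robot and the scene stay as the last step left them, time stands still between calls to the robot, and variables do not carry over. Pictures are saved under pics/ and viewed, about 8 in all and at most 12, crops included, and the job is handed in when it is done.

Besides the shell and the picture viewer there is one more tool, called after "Request:" by a JSON object that holds its "method" and its "body", one argument or row to a line. servo_tool: Moves the arm, as the interface text tells. Its arguments: {"type":"object","properties":{"deltas":{"type":"string"},"squeeze":{"type":"number"}},"required":["deltas"]}

```bash
mkdir -p pics; cat > h.py <<'E'
import numpy as np,cv2
from plant import bot,viewer
from scipy.spatial.transform import Rotation as Rn
def grab(n,save=None):
    f=viewer.grab_frame(n)
    if save: cv2.imwrite('pics/'+save,f['frame'])
    return f
def pts(f):  # world point per pixel from depth
    h,w=f['depth'].shape; v,u=np.mgrid[0:h,0:w].astype(float); K=f['mtx'];d=f['depth']
    P=np.stack([(u-K[0,2])/K[0,0]*d,-(v-K[1,2])/K[1,1]*d,-d],-1)
    T=f['cam_to_world']; return P@T[:3,:3].T+T[:3,3]
def ray(f,u,v,z):
    K=f['mtx'];T=f['cam_to_world']
    d=T[:3,:3]@np.array([(u-K[0,2])/K[0,0],-(v-K[1,2])/K[1,1],-1]);o=T[:3,3]
    return o+d*(z-o[2])/d[2]
E
python3 - <<'E'
from h import *
for n in('scene','top'):
    f=grab(n,n+'0.png'); print(n,f['mtx'].round(1).tolist(),f['cam_to_world'].round(3).tolist(),[k for k in f])
    np.savez(n+'0.npz',**{k:f[k] for k in('frame','depth','mtx','cam_to_world')})
s=bot.observe();print({k:np.round(v,3) for k,v in s.items()},bot.grasp_offset)
a=cv2.imread('pics/scene0.png');b=cv2.imread('pics/top0.png')
E
```

```text
scene [[378.3, 0.0, 252.4], [0.0, 378.3, 195.2], [0.0, 0.0, 1.0]] [[-0.105, -0.826, 0.553, 1111.362], [0.994, -0.095, 0.047, 47.585], [0.014, 0.555, 0.832, 1001.094], [0.0, 0.0, 0.0, 1.0]] ['frame', 'depth', 'mtx', 'cam_to_world']
top [[388.6, 0.0, 263.6], [0.0, 388.6, 190.5], [0.0, 0.0, 1.0]] [[-0.018, 0.993, -0.118, 332.179], [-1.0, -0.017, 0.004, 20.86], [0.002, 0.118, 0.993, 1418.083], [0.0, 0.0, 0.0, 1.0]] ['frame', 'depth', 'mtx', 'cam_to_world']
{'t': np.float64(0.1), 'joint_positions': array([-1.315,  0.412, -0.013,  1.597,  0.006,  1.134, -0.082]), 'dq': array([-0.001, -0.002, -0.   , -0.001, -0.002,  0.   , -0.001]), 'effort': array([ 2.0000e-03, -5.8910e+01,  6.4300e-01, -2.9172e+01, -5.4000e-02,
        1.4000e-02,  0.0000e+00]), 'tcp_pos': array([198.734, 592.087, 221.893]), 'eef_rot': array([-3.069,  1.569, -1.822]), 'contact_force': array([ 0.212,  0.085, -0.836]), 'moment': array([-0.027,  0.001,  0.009]), 'width': np.float64(87.736)} 18.700000000000003
```

View pics/scene0.png

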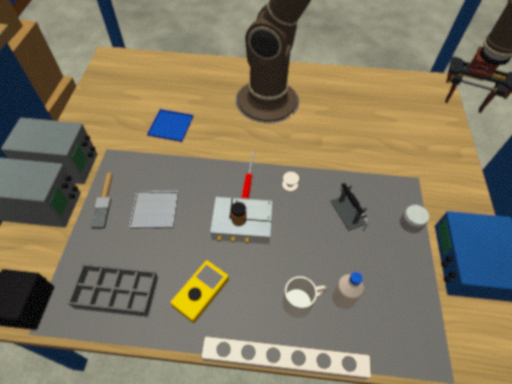

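View pics/top0.png

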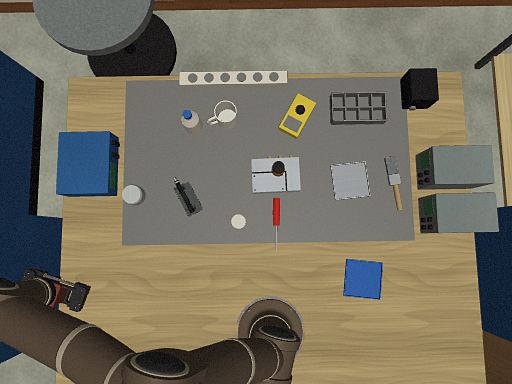

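The scene shows the case at top-view (275,175), jar on it at (278,168), steel tray at (350,180), and the rest with the probe at (187,197). The look-alikes are the blue tray-shaped plate at (363,279), the grey grid box at (358,108) and the tin at (133,195). The one that fits the description is the steel tray at (350,180). Next I'll measure.

```bash
python3 - <<'E'
from h import *
L={}
for n in('scene','top'):
    f=dict(np.load(n+'0.npz'));P=pts(f);L[n]=(f,P)
f,P=L['top']
print('depth ok',(f['depth']>0).mean())
def box(m):
    p=P[m];r=cv2.minAreaRect(p[:,:2].astype(np.float32));return len(p),r,p[:,2].mean().round(1)
Z=P[...,2]
def reg(u0,u1,v0,v1,z0,z1):
    m=np.zeros(Z.shape,bool);m[v0:v1,u0:u1]=1;return m&(Z>z0)&(Z<z1)
print('case',box(reg(245,305,150,198,40,60)))
print('tray',box(reg(325,376,155,206,6,25)), box(reg(338,362,170,192,-10,30)))
print('jar',box(reg(265,292,155,182,108,130)))
print('rest base',box(reg(165,210,170,225,3,12)),'hi',box(reg(165,210,170,225,50,100)))
for n,(a,b,c,d) in dict(top=(165,310,145,225),scene=(195,380,165,250)).items():
    im=L[n][0]['frame'][c:d,a:b];cv2.imwrite(f'pics/c_{n}.png',cv2.resize(im,None,fx=4,fy=4,interpolation=cv2.INTER_CUBIC))
E
cd pics; python3 -c "
import cv2,numpy as np
a=cv2.imread('c_top.png');b=cv2.imread('c_scene.png')
b=cv2.resize(b,(580,int(580*b.shape[0]/b.shape[1])));cv2.imwrite('c0.png',np.vstack([a,b]));print(a.shape,b.shape)"
```

```text
depth ok 0.9958089192708334
case (1435, ((553.1471557617188, -27.56098175048828), (121.0047378540039, 170.2933349609375), 1.6081401109695435), np.float64(50.1))
tray (347, ((534.7437133789062, -302.8791809082031), (184.51528930664062, 187.11080932617188), 87.8521957397461), np.float64(8.8)) (525, ((532.41357421875, -301.47418212890625), (87.63762664794922, 80.16061401367188), 88.51478576660156), np.float64(2.7))
jar (122, ((568.0460205078125, -35.199363708496094), (39.87604904174805, 40.756378173828125), 62.82040023803711), np.float64(119.7))
rest base (915, ((482.2789306640625, 296.3801574707031), (162.89434814453125, 200.33950805664062), 89.67723083496094), np.float64(5.5)) hi (218, ((486.31402587890625, 297.4945068359375), (143.8827667236328, 38.606201171875), 28.5356388092041), np.float64(80.7))
(320, 580, 3) (266, 580, 3)
```

View pics/c0.png

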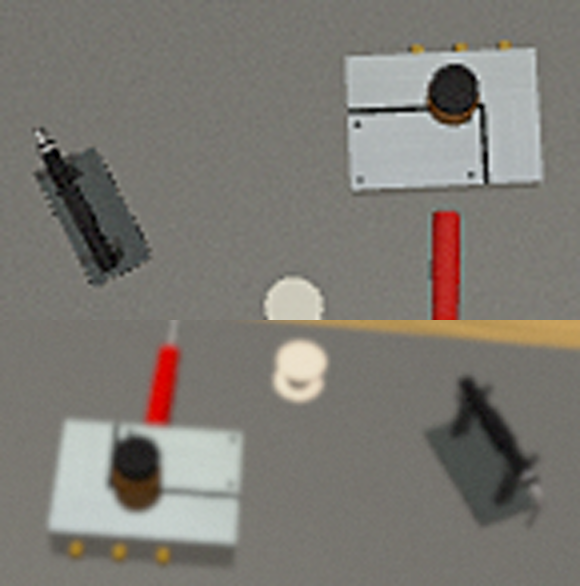

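The crop confirms the choices: the jar cap is at crop (455,88), the probe neck is at the far upper-left end (40,140), and the L-seam is visible with its corner under or next to the jar. I'll refine the poses in both views.

```bash
python3 - <<'E'
from h import *
def rays(f,uv,z): return np.array([ray(f,u,v,z) for u,v in uv])
for n in('top','scene'):
    f=dict(np.load(n+'0.npz'));P=pts(f);im=f['frame'].astype(int);g=im.sum(2)/3;hsv=cv2.cvtColor(f['frame'],cv2.COLOR_BGR2HSV)
    def near(x,y,r): return np.hypot(P[...,0]-x,P[...,1]-y)<r
    def comp(m):
        k,l,s,c=cv2.connectedComponentsWithStats(m.astype(np.uint8));return l==1+np.argmax(s[1:,4])
    def contour(m): return max(cv2.findContours(m.astype(np.uint8),0,cv2.CHAIN_APPROX_NONE)[0],key=cv2.contourArea)[:,0]
    def rect(uv,z):
        p=rays(f,uv,z)[:,:2].astype(np.float32);r=cv2.minAreaRect(p);b=cv2.boxPoints(r);return np.round(r[0],1),np.round(r[1],1),round(r[2],2)
    # case top
    top=near(553,-28,125)&(abs(P[...,2]-50)<6)
    print(n,'case',rect(contour(comp(top)),50))
    case=np.array([553.1,-27.6]);
    # seam: dark px on case top
    a=np.deg2rad(1.6);
    loc=(P[...,:2]-case)@np.array([[np.cos(a),-np.sin(a)],[np.sin(a),np.cos(a)]])
    d=top&(g<130)
    A=d&(loc[...,1]>15)&(loc[...,1]<80)&(abs(loc[...,0]-10)<9)
    B=d&(loc[...,0]<-10)&(loc[...,0]>-55)&(abs(loc[...,1]+35)<9)
    for nm,m in(('long',A),('short',B)):
        v,u=np.nonzero(m)
        if len(u)<3: print(nm,len(u));continue
        w=170-g[m];w=np.clip(w,1,None)
        q=rays(f,np.c_[u,v],50)[:,:2];i=1 if nm=='long' else 0
        k=np.polyfit(q[:,i],q[:,1-i],1,w=np.sqrt(w));print(nm,len(u),'deg',np.degrees(np.arctan(k[0])).round(2),'at 0/ends',np.polyval(k,case[i]).round(1))
    # jar cap
    m=comp(near(568,-35,40)&(g<70)&(P[...,2]>112));p=P[m];v,u=np.nonzero(m)
    (c,r)=cv2.minEnclosingCircle(rays(f,contour(m),120)[:,:2].astype(np.float32));print('cap',c,r,p.mean(0).round(1))
    # tray by brightness
    mm=near(532,-301,105)&(P[...,2]<30)&(g>np.median(g[near(480,200,30)])+18)
    print('tray',rect(contour(cv2.morphologyEx(comp(mm).astype(np.uint8),cv2.MORPH_CLOSE,np.ones((5,5)))),12 ), mm.sum())
    # handle/probe
    m=near(485,297,110)&(P[...,2]>55);print('high pts',m.sum())
    m=comp(near(485,297,110)&(P[...,2]>72)&(P[...,2]<95)&(g<60));p=P[m]
    print('handle',rect(contour(m),80),p.mean(0).round(1))
    b=near(485,297,90)&(P[...,2]<14)
    mat=np.median(im[near(480,150,40)],0);
    print('mat',mat,'base med',np.median(im[near(460,297,6)&(P[...,2]<14)],0) )
    db=near(485,297,95)&(np.abs(im-mat).sum(2)>50)&(P[...,2]<90)
    db=cv2.morphologyEx(db.astype(np.uint8),cv2.MORPH_OPEN,np.ones((5,5)))
    print('base',rect(contour(comp(db)),6))
s=bot.observe();R=Rn.from_euler('xyz',s['eef_rot']).as_matrix();print(R.round(3))
E
```

```text
top case (array([552.6, -27.4]), array([120.6, 169.9]), 1.65)
long 28 deg -1.57 at 0/ends 562.8
short 21 deg 1.47 at 0/ends -62.7
cap (567.1341552734375, -34.290645599365234) 20.810041427612305 [566.9 -34.  119.9]
tray (array([ 532.6, -301.8]), array([129.7, 129.1]), 5.65) 1169
high pts 218
handle (array([473.5, 290.3]), array([114.5,  17. ]), 28.19) [472.2 289.1  82.3]
mat [114. 120. 121.] base med [nan nan nan]
base (array([479.5, 293.9]), array([128.7,  62.2]), 27.83)
scene case (array([555.9, -28.8]), array([122.9, 169.6]), 1.8)
long 0
short 16 deg -2.51 at 0/ends -66.1
cap (573.9127807617188, -36.6695442199707) 20.372127532958984 [573.  -36.7 118.5]
tray (array([ 532.9, -304.7]), array([129.8, 132. ]), 6.49) 1479
high pts 319
handle (array([478.1, 284.9]), array([113.8,  24.5]), 27.69) [477.1 286.8  79.9]
mat [110. 116. 118.] base med [73. 77. 72.]
base (array([460. , 292.7]), array([153.8,  88.9]), 28.03)
[[-0.    -0.948  0.318]
 [-0.001  0.318  0.948]
 [-1.    -0.    -0.001]]
  return _methods._mean(a, axis=axis, dtype=dtype,
  ret = um.true_divide(
```

Request:
{"method": "servo_tool", "body": {
  "deltas": "-9.27 0 0 0 0 0 8.78; -9.27 0 0 0 0 0 8.78; 0 0 0 0.1 -2.5 -4.2 8.78; 0 0 0 0.1 -2.5 -4.2 8.78; 0 0 0 0.1 -2.5 -4.2 8.78",
  "squeeze": 15
}}

```text
t: 0.72
tcp_pos: [274.4, 464.9, 219.2]
eef_rot: [2.809, 1.57, -1.903]
contact_force: [-0.0, -0.8, -0.3]
width: 87.7
```

Request:
{"method": "servo_tool", "body": {
  "deltas": "0 0 0 0.1 -2.5 -4.2 8.78; 0 0 0 0.1 -2.5 -4.2 8.78; 0 0 0 0.1 -2.5 -4.2 8.78; 0 0 0 0.1 -2.5 -4.2 8.78; 0 0 0 0.1 -2.5 -4.2 8.78"
}}

```text
t: 1.35
tcp_pos: [399.3, 254.9, 214.5]
eef_rot: [1.999, 1.571, -2.713]
contact_force: [1.2, 0.2, -0.9]
width: 87.6
```

Request:
{"method": "servo_tool", "body": {
  "deltas": "0 0 0 0.1 -2.5 -4.2 8.78; 0 0 0 0.1 -2.5 -4.2 8.78; 0 0 0 0.1 -2.5 -4.2 8.78; 0 0 0 0.1 -2.5 -4.2 8.78; 0 0 0 0.1 -2.5 -4.2 8.78"
}}

```text
t: 1.98
tcp_pos: [524.2, 45.1, 209.5]
eef_rot: [1.424, 1.571, 2.994]
contact_force: [1.2, -0.9, 0.7]
width: 88.2
```

Request:
{"method": "servo_tool", "body": {
  "deltas": "0 0 0 0 -2.3 -4.03 8.78; 0 0 0 0 -2.3 -4.03 8.78; 0 0 0 1.5 0 0 8.78; 0 0 0 3.0 0 0 8.78; 0 0 0 3.0 0 0 8.78"
}}

```text
t: 2.6
tcp_pos: [569.0, -32.9, 133.2]
eef_rot: [0.816, 1.57, 2.388]
contact_force: [0.4, 1.0, 0.1]
width: 87.8
```

Request:
{"method": "servo_tool", "body": {
  "deltas": "0 0 0 3 0 0 8.78; 0 0 0 2 0 0 8.78; 0 0 0 1.2 0 0 8.78; 0 0 0 0 0 0 6; 0 0 0 0 0 0 5.2"
}}

```text
t: 3.22
tcp_pos: [570.2, -33.9, 73.3]
eef_rot: [-1.414, 1.57, 0.156]
contact_force: [-0.1, -0.4, 1.2]
width: 71.3
```

Request:
{"method": "servo_tool", "body": {
  "deltas": "0 0 0 0 0 0 4.8; 0 0 0 0 0 0 4.2; 0 0 0 0 0 0 4.0; 0 0 0 0 0 0 4.0; 0 0 0 0 0 0 4.0"
}}

```text
t: 3.85
tcp_pos: [570.1, -34.4, 73.1]
eef_rot: [-1.632, 1.57, -0.062]
contact_force: [-1.1, -1.3, 5.1]
width: 45.6
```

Request:
{"method": "servo_tool", "body": {
  "deltas": "0 0 0 -0.5 0 0 4.0; 0 0 0 -1.5 0 0 4.0; 0 0 0 -2 0 0 4.0; 0 0 0 -1.5 0 0 4.0; 0 0 0 -0.5 0 -1 4.0",
  "squeeze": 20
}}

```text
t: 4.47
tcp_pos: [570.4, -43.6, 134.0]
eef_rot: [-1.261, 1.569, 0.311]
contact_force: [-0.7, 0.3, -1.4]
width: 45.4
```

Request:
{"method": "servo_tool", "body": {
  "deltas": "0 0 0 0 0.5 -3 4.0; 0 0 0 0 0.5 -4 4.0; 0 0 0 0 0.6 -4 4.0; 0 0 0 0 0.6 -4 4.0; 0 0 0 0 0.6 -4 4.0"
}}

```text
t: 5.1
tcp_pos: [540.9, -236.1, 132.4]
eef_rot: [1.576, 1.57, -3.137]
contact_force: [0.8, -0.4, -0.1]
width: 45.4
```

Request:
{"method": "servo_tool", "body": {
  "deltas": "0 0 0 0 0.5 -3.5 4.0; 0 0 0 0 0.4 -2.3 4.0; 0 0 0 0 0 -1 4.0; 0 0 0 1.5 0 0 4.0; 0 0 0 2 0 0 4.0"
}}

```text
t: 5.72
tcp_pos: [533.2, -300.7, 96.5]
eef_rot: [-0.45, 1.57, 1.122]
contact_force: [-0.2, 0.1, -1.5]
width: 44.9
```

Request:
{"method": "servo_tool", "body": {
  "deltas": "0 0 0 2 0 0 4.0; 0 0 0 2 0 0 4.0; 0 0 0 1.5 0 0 4.0; 0 0 0 0.8 0 0 4.0; 0 0 0 0.2 0 0 4.0"
}}

```text
t: 6.35
tcp_pos: [532.7, -301.8, 32.2]
eef_rot: [0.976, 1.57, 2.547]
contact_force: [0.1, -0.3, -1.7]
width: 45.2
```

Request:
{"method": "servo_tool", "body": {
  "deltas": "0 0 0 0.15 0 0 4.0; 0 0 0 0.1 0 0 4.0; 0 0 0 0.1 0 0 4.0; 0 0 0 0 0 0 4.0; 0 0 0 0 0 0 4.0"
}}

```text
t: 6.98
tcp_pos: [532.7, -302.1, 29.2]
eef_rot: [-1.348, 1.571, 0.223]
contact_force: [0.0, -1.0, -1.2]
width: 45.0
```

Request:
{"method": "servo_tool", "body": {
  "deltas": "0 0 0 0.1 0 0 4.0; 0 0 0 0.1 0 0 4.0; 0 0 0 0.1 0 0 4.0; 0 0 0 0 0 0 4.0; 0 0 0 0 0 0 4.0"
}}

```text
t: 7.6
tcp_pos: [532.7, -302.1, 26.1]
eef_rot: [0.319, 1.571, 1.89]
contact_force: [0.5, -0.4, 0.6]
width: 45.2
```

Request:
{"method": "servo_tool", "body": {
  "deltas": "0 0 0 0.05 0 0 4.0; 0 0 0 0 0 0 4.0; 0 0 0 0 0 0 4.8; 0 0 0 0 0 0 5.4; 0 0 0 0 0 0 6.5"
}}

```text
t: 8.22
tcp_pos: [532.7, -302.1, 25.5]
eef_rot: [-0.481, 1.571, 1.089]
contact_force: [-0.3, -0.4, 1.1]
width: 60.7
```

Request:
{"method": "servo_tool", "body": {
  "deltas": "0 0 0 0 0 0 8.0; 0 0 0 0 0 0 8.5; 0 0 0 -1 0 0 8.5; 0 0 0 -2 0 0 8.5; 0 0 0 -3 0 0 8.5"
}}

```text
t: 8.85
tcp_pos: [532.5, -302.1, 87.0]
eef_rot: [1.317, 1.57, 2.888]
contact_force: [0.5, 0.6, 0.2]
width: 84.9
```

Request:
{"method": "servo_tool", "body": {
  "deltas": "0 0 0 -4 0 0 8.5; 0 0 0 -4 0 0 8.5; 0 0 0 -4 0 3 8.5; 0 0 0 -2 0 4.5 8.5; 0 0 0 0 0 5 8.5"
}}

```text
t: 9.48
tcp_pos: [533.6, -177.0, 229.3]
eef_rot: [-1.758, 1.565, -0.189]
contact_force: [0.5, 0.4, 0.2]
width: 84.9
```

```bash
python3 - <<'E'
from h import *
s=grab('scene');t=grab('top')
for n,f in(('scene',s),('top',t)):
    np.savez(n+'1.npz',**{k:f[k] for k in('frame','depth','mtx','cam_to_world')})
    P=pts(f);m=(np.hypot(P[...,0]-533,P[...,1]+302)<45)&(P[...,2]>64)&(P[...,2]<85);print(n,'jar top',m.sum(),np.median(P[m],0).round(1))
a=cv2.resize(t['frame'][165:225,165:215],None,fx=7,fy=7,interpolation=cv2.INTER_CUBIC)
b=cv2.resize(s['frame'][175:235,325:375],None,fx=7,fy=7,interpolation=cv2.INTER_CUBIC)
cv2.imwrite('pics/rest1.png',np.hstack([a,b]))
E
```

```text
scene jar top 149 [ 533.3 -299.2   71.5]
top jar top 0 [nan nan nan]
  return _methods._mean(a, axis=axis, dtype=dtype,
  ret = um.true_divide(
```

View pics/rest1.png

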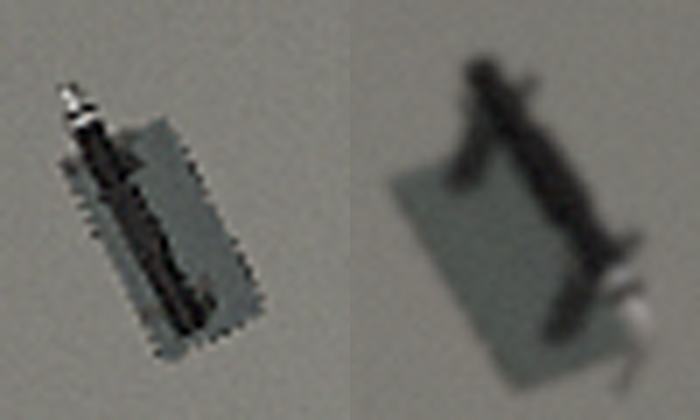

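The left half (top view) shows the rest base with corners at about (68,160), (165,118), (265,310), (165,360). The handle runs from (190,330) to (85,125), with the neck at (68,95). In the right half (scene view) the base corners are (390,180), (518,390), (640,345) and the handle starts at (483,60).

```bash
python3 - <<'E'
from h import *
for n,o,base,ends in(('top',(165,165),[(68,160),(165,118),(265,310),(165,360)],[(190,328),(88,126)]),('scene',(275,175),[(390,180),(518,390),(640,345)],[(483,60),(607,268)])):
    f=dict(np.load(n+'1.npz'))
    q=lambda p,z:ray(f,o[0]+p[0]/7-.43,o[1]+p[1]/7-.43,z)[:2]
    B=np.array([q(p,6) for p in base]);E=np.array([q(p,75) for p in ends])
    C=(B[0]+B[2])/2
    print(n,'base',B.round(0).tolist(),'c',C.round(1)); d=E[1]-E[0];print('handle',E.round(1).tolist(),'mid',E.mean(0).round(1),'len',np.hypot(*d).round(1),'yaw',np.degrees(np.arctan2(d[1],d[0])).round(1),'lateral n.',(np.array([-np.sin(.489),np.cos(.489)])@E.mean(0)).round(1))
    # dark pixels of handle by ray at z=75, restricted
    P=pts(f);g=f['frame'].sum(2)/3
    m=(np.hypot(P[...,0]-482,P[...,1]-292)<75)&(g<55)&(P[...,2]>70)
    v,u=np.nonzero(m);W=np.array([ray(f,a,b,75)[:2] for a,b in zip(u,v)])
    c=W.mean(0);e=np.linalg.svd(W-c)[2][0];n2=np.array([-np.sin(.489),np.cos(.489)]);a2=np.array([n2[1],-n2[0]])
    al=W@a2;la=W@n2
    print('yaw',np.degrees(np.arctan(e[1]/e[0])).round(1),'al range',np.percentile(al,[0,2,98,100]).round(1),'lat median mid',np.median(la[abs(al-np.median(al))<25]).round(1),np.percentile(la[abs(al-np.median(al))<25],[3,97]).round(1))
E
```

```text
top base [[517.0, 342.0], [539.0, 292.0], [437.0, 239.0], [412.0, 291.0]] c [477.2 290.8]
handle [[423.6, 265.6], [525.2, 316.8]] mid [474.4 291.2] len 113.8 yaw 26.7 lateral n. 34.2
yaw 27.6 al range [497.9 499.9 612.7 621. ] lat median mid 34.2 [26.4 41.8]
scene base [[440.0, 237.0], [542.0, 291.0], [514.0, 344.0]] c [477.  290.8]
handle [[420.1, 264.7], [520.0, 312.4]] mid [470.1 288.5] len 110.7 yaw 25.5 lateral n. 33.9
yaw 27.1 al range [497.4 501.3 603.9 607.8] lat median mid 31.4 [22.9 40. ]
```

Request:
{"method": "servo_tool", "body": {
  "deltas": "0 0 0 0 0.5 4.6 8.5; 0 0 0 0 0.5 4.6 8.5; 0 0 0 0 0.5 4.6 8.5; 0 0 0 0 0.6 4.6 8.5; 0 0 0 0 0.6 4.6 8.5"
}}

```text
t: 10.2
tcp_pos: [505.7, 53.5, 227.0]
eef_rot: [-1.495, 1.569, 0.074]
contact_force: [0.3, -0.2, 0.8]
width: 84.8
```

Request:
{"method": "servo_tool", "body": {
  "deltas": "0 0 0 0 0.6 4.6 8.5; 0 0 0 0 0.6 4.6 8.5; 0 0 0 0 0.6 4.6 8.5; 0 0 0 0 0.6 4.6 8.5; 0 0 0 0 0.5 4.6 8.5"
}}

```text
t: 10.82
tcp_pos: [477.1, 283.7, 227.1]
eef_rot: [-1.268, 1.569, 0.302]
contact_force: [0.3, 0.3, 0.4]
width: 85.1
```

Request:
{"method": "servo_tool", "body": {
  "deltas": "-9.33 0 0 2 0 0 8.5; -9.33 0 0 2 0 0 8.5; -9.33 0 0 2 0 0 8.5; 0 0 0 0 0 0 8.5; 0 0 0 0 0 0 8.5"
}}

```text
t: 11.45
tcp_pos: [477.6, 282.7, 167.0]
eef_rot: [-1.632, 1.569, 0.423]
contact_force: [0.2, 1.2, -0.2]
width: 85.0
```

```bash
cat >> h.py <<'E'
def go(x,y,z,yaw=None):
    "tool-frame shift in cm from measured pose to TCP target, jaw-axis angle"
    s=bot.observe();R=Rn.from_euler('xyz',s['eef_rot']).as_matrix();d=np.array([x,y,z])-s['tcp_pos']
    print('t',s['t'].round(2),'tcp',s['tcp_pos'].round(1),'jaw',np.degrees(np.arctan2(R[1,2],R[0,2])).round(2),'tilt',R[:,0].round(4),'F',s['contact_force'].round(1),'w',s['width'].round(1),'q',s['joint_positions'].round(2))
    print('tool shift cm',(R.T@d/10).round(3))
E
python3 -c "
from h import *
go(477,291,56)"
```

```text
Traceback (most recent call last):
  File "h.py", line 19, in go
    print('t',s['t'].round(2),'tcp',s['tcp_pos'].round(1),'jaw',np.degrees(np.arctan2(R[1,2],R[0,2])).round(2),'tilt',R[:,0].round(4),'F',s['contact_force'].round(1),'w',s['width'].round(1),'q',s['joint_positions'].round(2))
              ^^^^^^^^^^^^
AttributeError: 'float' object has no attribute 'round'
```

```bash
sed -i "s/s\['t'\].round(2)/round(s['t'],2)/;s/s\['width'\].round(1)/round(float(s['width']),1)/" h.py
python3 -c "
from h import *
go(477,291,56)"
```

```text
t 11.45 tcp [477.6 282.7 167. ] jaw 117.73 tilt [ 1.4e-03  6.0e-04 -1.0e+00] F [ 0.2  1.2 -0.2] w 85.0 q [-0.62  0.35  0.    1.83 -0.    0.96  1.43]
tool shift cm [11.097 -0.318  0.763]
```

Request:
{"method": "servo_tool", "body": {
  "deltas": "0 0 0 0 -0.32 0.76 8.5; 0 0 0 3 0 0 8.5; 0 0 0 3 0 0 8.5; 0 0 0 2 0 0 8.5; 0 0 0 0 0 0 8.5",
  "squeeze": 10
}}

```text
t: 12.08
tcp_pos: [475.4, 291.3, 85.0]
eef_rot: [1.638, 1.569, -2.587]
contact_force: [-0.4, -0.9, 0.4]
width: 85.1
```

```bash
python3 - <<'E'
from h import *
go(477,291,56)
s=grab('scene');t=grab('top')
a=cv2.resize(t['frame'][165:225,165:215],None,fx=7,fy=7,interpolation=cv2.INTER_CUBIC)
b=cv2.resize(s['frame'][175:235,325:375],None,fx=7,fy=7,interpolation=cv2.INTER_CUBIC)
cv2.imwrite('pics/rest2.png',np.hstack([a,b]))
E
```

```text
t 12.07 tcp [475.4 291.3  85. ] jaw 117.95 tilt [-0.0016 -0.001  -1.    ] F [-0.4 -0.9  0.4] w 85.1 q [-0.63  0.46 -0.01  1.9   0.    0.79  1.42]
tool shift cm [ 2.897 -0.132 -0.106]
```

View pics/rest2.png

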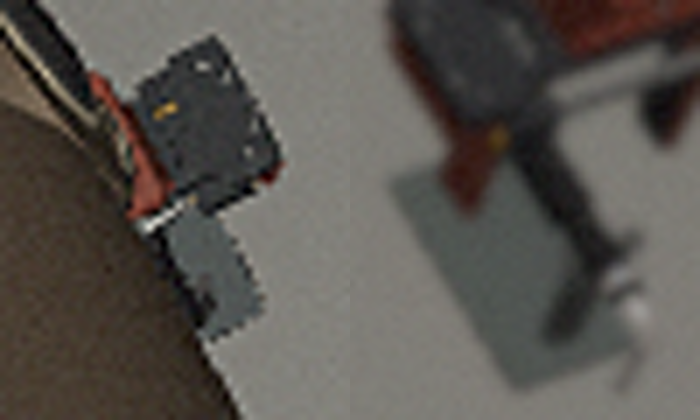

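The fingers straddle the handle: one at (465,190), the other at (665,130) in the scene half. Both are clear of the posts, so I'll go down and close.

Request:
{"method": "servo_tool", "body": {
  "deltas": "0 0 0 1 -0.13 -0.1 8.5; 0 0 0 1.2 0 0 7; 0 0 0 0.7 0 0 5; 0 0 0 0 0 0 3.5; 0 0 0 0 0 0 2.5"
}}

```text
t: 12.8
tcp_pos: [477.8, 290.9, 56.7]
eef_rot: [-1.199, 1.571, 0.86]
contact_force: [-0.7, 1.2, 0.3]
width: 48.3
```

Request:
{"method": "servo_tool", "body": {
  "deltas": "0 0 0 0 0 0 2; 0 0 0 0 0 0 1.7; 0 0 0 0 0 0 1.4; 0 0 0 0 0 0 1; 0 0 0 0 0 0 1"
}}

```text
t: 13.42
tcp_pos: [477.6, 291.3, 56.8]
eef_rot: [-0.569, 1.57, 1.491]
contact_force: [-1.2, 1.7, 1.0]
width: 16.0
```

Request:
{"method": "servo_tool", "body": {
  "deltas": "0 0 0 0 0 0 1; 0 0 0 0 0 0 1; 0 0 0 0 0 0 1; 0 0 0 0 0 0 1; 0 0 0 0 0 0 1",
  "squeeze": 30
}}

```text
t: 14.05
tcp_pos: [477.6, 291.3, 56.8]
eef_rot: [-0.592, 1.57, 1.468]
contact_force: [-2.5, 4.5, 3.1]
width: 15.9
```

```bash
python3 -c "
from h import *
go(477,291,56)"
```

```text
t 14.05 tcp [477.6 291.3  56.8] jaw 118.0 tilt [ 1.e-04  6.e-04 -1.e+00] F [-2.5  4.5  3.1] w 15.9 q [-0.63  0.5  -0.01  1.91  0.    0.73  1.42]
tool shift cm [0.077 0.063 0.003]
```

Request:
{"method": "servo_tool", "body": {
  "deltas": "0 0 0 -0.5 0 0 1; 0 0 0 -1.5 0 0 1; 0 0 0 -2.5 0 0 1; 0 0 0 -3 0 0 1; 0 0 0 -2.5 0 0 1"
}}

```text
t: 14.68
tcp_pos: [478.2, 290.0, 158.7]
eef_rot: [-2.162, 1.57, -0.104]
contact_force: [0.1, -0.4, -0.7]
width: 16.1
```

Request:
{"method": "servo_tool", "body": {
  "deltas": "4 0 0 0 0 0 1; 7 0 0 0 0 0 1; 7 0 0 0 0 0 1; 5 0 0 0 0 0 1; 3.35 0 0 0 0 0 1"
}}

```text
t: 15.3
tcp_pos: [478.0, 290.0, 157.6]
eef_rot: [-2.085, 1.57, -0.489]
contact_force: [-0.1, -0.3, -1.0]
width: 15.7
```

Request:
{"method": "servo_tool", "body": {
  "deltas": "0 0 0 0 0 -1.6 1; 0 0 0 0 0.1 -3 1; 0 0 0 0 0 -3.5 1; 0 0 0 0 0.1 -3.5 1; 0 0 0 0 0 -3.5 1"
}}

```text
t: 15.92
tcp_pos: [479.8, 137.0, 157.2]
eef_rot: [-2.546, 1.57, -0.947]
contact_force: [-0.3, -0.3, -0.4]
width: 15.7
```

Request:
{"method": "servo_tool", "body": {
  "deltas": "0 0 0 0 0 -3.5 1; 0 0 0 0 0.1 -3 1; 0 0 0 0 0 -2 1; 0 0 0 1 0 0 1; 0 0 0 1 0 0 1"
}}

```text
t: 16.55
tcp_pos: [481.1, 55.1, 136.1]
eef_rot: [-0.198, 1.57, 1.402]
contact_force: [-0.1, 0.2, -1.4]
width: 15.8
```

```bash
python3 - <<'E'
from h import *
go(481.8,54.9,106)
s=grab('scene');t=grab('top')
for n,f in(('scene',s),('top',t)):np.savez(n+'2.npz',**{k:f[k] for k in('frame','depth','mtx','cam_to_world')})
a=cv2.resize(t['frame'][150:200,240:307],None,fx=6,fy=6,interpolation=cv2.INTER_CUBIC)
b=cv2.resize(s['frame'][190:245,205:285],None,fx=6,fy=6,interpolation=cv2.INTER_CUBIC)
a=cv2.copyMakeBorder(a,0,max(0,330-a.shape[0]),0,0,0);print(a.shape,b.shape)
cv2.imwrite('pics/tip2.png',np.hstack([a[:,:320],b])[:, :800])
E
```

```text
t 16.55 tcp [481.1  55.1 136.1] jaw 91.66 tilt [ 1.e-04  4.e-04 -1.e+00] F [-0.1  0.2 -1.4] w 15.8 q [-0.37  0.27  0.18  2.04 -0.07  0.84  1.45]
tool shift cm [ 3.011 -0.066 -0.023]
(330, 402, 3) (330, 480, 3)
```

View pics/tip2.png

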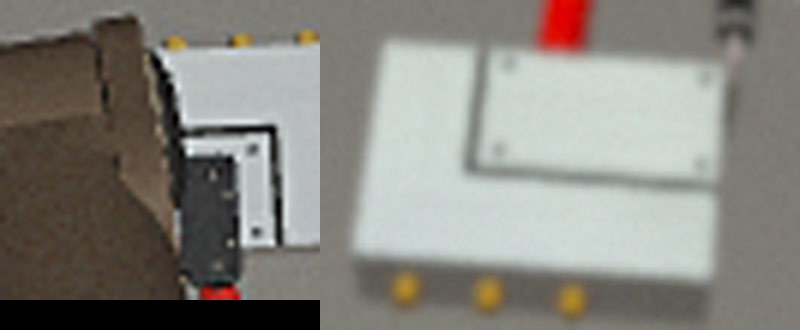

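The seam corner shows in both views: scene crop (470,168), top crop (275,130). The probe neck and tip appear only in the scene view, at (738,30) to (730,118). I'll go lower, fit the seam and compare the tip with it.

Request:
{"method": "servo_tool", "body": {
  "deltas": "0 0 0 1.5 -0.07 0 1; 0 0 0 1.5 0 0 1; 0 0 0 1 0 0 1; 0 0 0 0.5 0 0 1; 0 0 0 0 0 0 1"
}}

```text
t: 17.27
tcp_pos: [481.9, 54.8, 91.3]
eef_rot: [1.837, 1.57, -2.847]
contact_force: [0.7, -0.4, -1.5]
width: 15.7
```

```bash
python3 - <<'E'
from h import *
go(481.8,54.9,82)
f=grab('scene');np.savez('scene3.npz',**{k:f[k] for k in('frame','depth','mtx','cam_to_world')})
c=np.array([554.2,-28.1]);a=np.deg2rad(1.65);ex=np.array([np.cos(a),np.sin(a)]);ey=np.array([-ex[1],ex[0]])
for n,F in(('scene3',f),('top2',dict(np.load('top2.npz')))):
    g=F['frame'].astype(float).mean(2);v,u=np.nonzero(np.ones_like(g))
    K=F['mtx'];T=F['cam_to_world'];D=np.c_[(u-K[0,2])/K[0,0],-(v-K[1,2])/K[1,1],-np.ones(len(u))]@T[:3,:3].T
    W=(T[:3,3]+D*((50-T[2,3])/D[:,2])[:,None])[:,:2]-c;X=W@ex;Y=W@ey;G=g.ravel()
    for nm,A,B,lo,hi,nom in(('long',Y,X,-25,72,10),('short',X,Y,-50,0,-35)):
        m=(A>lo)&(A<hi)&(abs(B-nom)<11)
        if n=='top2' and nm=='long': m&=A<-5 
        w=np.clip(np.median(G[m])-15-G[m],0,None);
        if n=='top2': w*= (G[m]>15)
        k=np.polyfit(A[m],B[m],1,w=np.sqrt(w)) ;print(n,nm,(w>0).sum(),'slope deg',np.degrees(k[0]).round(2),'offset at mid',np.polyval(k,(lo+hi)/2).round(2),'nominal',nom, 'at start' ,np.polyval(k,hi).round(2))
b=cv2.resize(f['frame'][195:230,300:350],None,fx=12,fy=12,interpolation=cv2.INTER_CUBIC)
b=cv2.resize(f['frame'][185:235,295:355],None,fx=12,fy=12,interpolation=cv2.INTER_CUBIC)
cv2.imwrite('pics/tip3.png',b)
E
```

```text
t 17.27 tcp [481.9  54.8  91.3] jaw 91.63 tilt [-7.e-04 -2.e-04 -1.e+00] F [ 0.7 -0.4 -1.5] w 15.7 q [-0.36  0.34  0.17  2.07 -0.09  0.73  1.47]
tool shift cm [0.928 0.012 0.014]
scene3 long 80 slope deg 0.36 offset at mid 9.49 nominal 10 at start 9.8
scene3 short 39 slope deg 0.39 offset at mid -35.96 nominal -35 at start -35.79
top2 long 8 slope deg 14.73 offset at mid 16.49 nominal 10 at start 28.96
top2 short 24 slope deg -1.17 offset at mid -34.07 nominal -35 at start -34.58
```

View pics/tip3.png

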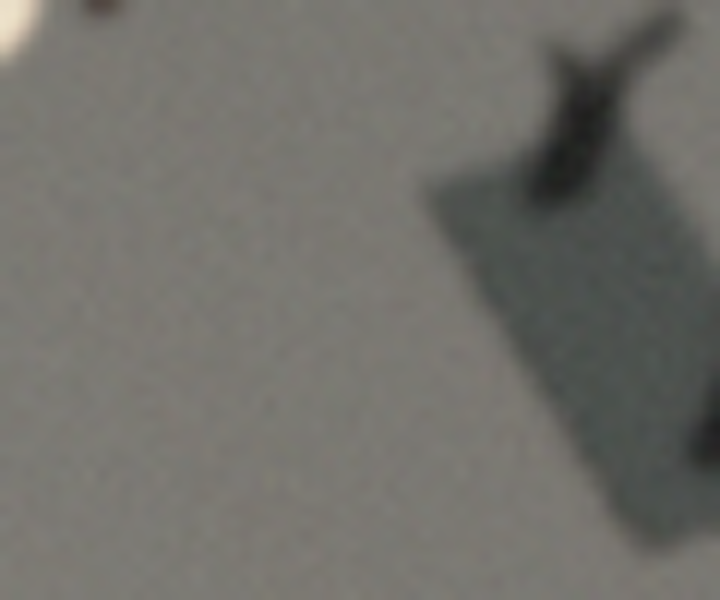

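That crop missed the tip: it shows the empty rest. I'll re-crop the saved frame.

```bash
python3 - <<'E'
from h import *
f=dict(np.load('scene3.npz'));b=cv2.resize(f['frame'][185:235,245:305],None,fx=12,fy=12,interpolation=cv2.INTER_CUBIC);cv2.imwrite('pics/tip3b.png',b)
# predicted pixels of tip and start
def proj(p):
    q=np.linalg.inv(f['cam_to_world'])@np.r_[p,1];K=f['mtx'];return np.array([K[0,2]+K[0,0]*q[0]/-q[2],K[1,2]-K[1,1]*q[1]/-q[2]])
cr=lambda p:((proj(p)-[245,185]+.5)*12).round(0)
print('start px',cr([561.75,57.15,50]),'tip pred (ball centre)',cr([561.9,57.1,62.5]), '+10mm x',cr([571.9,57.1,62.5]),'+10 y',cr([561.9,67.1,62.5]))
E
```

```text
start px [318. 438.] tip pred (ball centre) [320. 413.] +10mm x [317. 449.] +10 y [362. 417.]
```

View pics/tip3b.png

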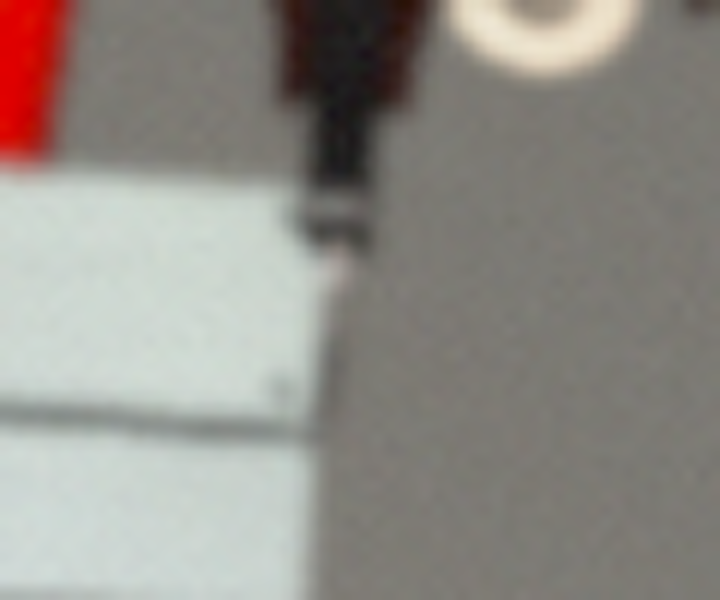

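The seam end on the case edge is at (318,435), which matches the prediction (318,438). The neck runs from (340,260) to about (325,400), close to the predicted ball centre (320,413). I'll average frames and difference them against the tip-free frame.

```bash
python3 - <<'E'
from h import *
fs=[grab('scene')['frame'].astype(float) for _ in range(6)]
A=np.mean(fs,0);Z=(np.load('scene0.npz')['frame'].astype(float)+np.load('scene1.npz')['frame'])/2
D=np.abs(A-Z).sum(2)
np.set_printoptions(linewidth=200)
print('cols',list(range(266,278)))
for r in range(204,226): print(r,D[r,266:278].round(0).astype(int),(A-Z).sum(2)[r,270:274].astype(int))
E
```

```text
cols [266, 267, 268, 269, 270, 271, 272, 273, 274, 275, 276, 277]
204 [  7   6  13  74 208 298 216 140 156 121  43   6] [-208 -298 -215 -139]
205 [  5   6   1  50 138 194 111  42 101  97  33   1] [-138 -194 -111  -42]
206 [ 6  7  3 18 57 72  9 40 25 52 14  3] [-57 -72  -4  40]
207 [ 5 11 10  1  8  7 61 85 24  6  6  9] [-7  7 60 85]
208 [ 9  2  6  5 13 31 71 74 31 10  5  7] [12 31 71 74]
209 [ 6 10 11  8 11 21 39 24  6  6  5  7] [11 20 39 24]
210 [ 2  3  8  5  7  3 13  3  2  3 12  1] [ 6  3 12  3]
211 [10  8 10  2  1  6  4  2  2  3  2  2] [ 0 -6  2  0]
212 [12 10  3  5 12 13 19 17  3  4  7  7] [-12 -13 -18 -16]
213 [13  5  8  2  9 25 38 39  8  1  3  2] [ -9 -25 -38 -38]
214 [10  6  9  2  7 38 62 38  8  3  8 11] [ -7 -38 -62 -37]
215 [ 7 12 10  5 11 49 71 37  9  2  5  3] [-11 -49 -70 -37]
216 [10  4  4  2 18 60 70 26  9  7  8  1] [-17 -59 -69 -25]
217 [ 7 10  2  2 20 55 72 27  4  6  3  3] [-20 -55 -72 -27]
218 [ 2  3  4  2 21 55 54 16  5  7  6  5] [-20 -55 -53 -16]
219 [ 2  4  5  3 18 49 42  9  4  1  5  2] [-17 -49 -42  -9]
220 [ 5  4  3  2 10 33 31  6  1  5  5  5] [-10 -33 -31  -6]
221 [ 8  9  4  8  2  4  0  0  4  3  7 10] [-1 -3  0  0]
222 [7 3 8 9 3 8 3 6 6 3 3 4] [3 7 1 6]
223 [ 7  9 10  8  7  8  4  4  5 13  7  4] [6 8 4 3]
224 [11 11  8  8  9  8  3  7  4  6  6  2] [8 7 3 7]
225 [ 7  3  6  7 10  7  2  2  2  6  1 10] [10  7  0  1]
```

Ball bottom is at row about 220, column 271.5. Predicted row was 220.0 and column 271.2, so the tip is within about 1 mm. I'll probe the height gently just inside the seam start.

Request:
{"method": "servo_tool", "body": {
  "deltas": "0 0 0 0.3 0.05 -0.2 1; 0 0 0 0.3 0 -0.1 1; 0 0 0 0.1 0 0 1; 0 0 0 0 0 0 1; 0 0 0 0 0 0 1"
}}

```text
t: 18.25
tcp_pos: [481.7, 51.9, 84.7]
eef_rot: [-0.918, 1.571, 0.682]
contact_force: [-0.0, 0.2, -1.4]
width: 15.6
```

Request:
{"method": "servo_tool", "body": {
  "deltas": "0 0 0 0.05 0 0 1; 0 0 0 0.05 0 0 1; 0 0 0 0.05 0 0 1; 0 0 0 0 0 0 1; 0 0 0 0 0 0 1"
}}

```text
t: 18.88
tcp_pos: [481.7, 51.8, 83.1]
eef_rot: [1.456, 1.571, 3.055]
contact_force: [0.6, 1.5, -1.8]
width: 15.9
```

```bash
python3 -c "
from h import *
go(481.8,54.9,82)"
```

```text
t 18.88 tcp [481.7  51.8  83.1] jaw 91.63 tilt [-0.  0. -1.] F [ 0.6  1.5 -1.8] w 15.9 q [-0.35  0.36  0.17  2.08 -0.09  0.71  1.48]
tool shift cm [ 0.113 -0.022  0.308]
```

Request:
{"method": "servo_tool", "body": {
  "deltas": "0 0 0 0.05 0 0 1; 0 0 0 0.05 0 0 1; 0 0 0 0 0 0 1; 0 0 0 0 0 0 1; 0 0 0 0 0 0 1"
}}

```text
t: 19.5
tcp_pos: [481.7, 51.8, 82.2]
eef_rot: [-1.389, 1.571, 0.21]
contact_force: [0.4, -0.4, -1.6]
width: 16.1
```

Request:
{"method": "servo_tool", "body": {
  "deltas": "0 0 0 0.05 0 0 1; 0 0 0 0.05 0 0 1; 0 0 0 0 0 0 1; 0 0 0 0 0 0 1; 0 0 0 0 0 0 1"
}}

```text
t: 20.12
tcp_pos: [481.7, 51.8, 81.2]
eef_rot: [-0.496, 1.571, 1.103]
contact_force: [-0.2, 0.1, -2.0]
width: 15.7
```

Request:
{"method": "servo_tool", "body": {
  "deltas": "0 0 0 0.05 0 0 1; 0 0 0 0 0 0 1; 0 0 0 0.05 0 0 1; 0 0 0 0 0 0 1; 0 0 0 0 0 0 1"
}}

```text
t: 20.75
tcp_pos: [481.7, 51.8, 80.2]
eef_rot: [-0.313, 1.571, 1.286]
contact_force: [0.3, -0.2, -0.2]
width: 16.0
```

Request:
{"method": "servo_tool", "body": {
  "deltas": "0 0 0 0.05 0 0 1; 0 0 0 0 0 0 1; 0 0 0 0.05 0 0 1; 0 0 0 0 0 0 1; 0 0 0 0 0 0 1"
}}

```text
t: 21.38
tcp_pos: [481.7, 51.8, 79.2]
eef_rot: [-0.495, 1.571, 1.104]
contact_force: [-2.4, 0.0, 3.9]
width: 15.7
```

Contact came at TCP z≈80.2 inside the groove, with a slight −x force. I'll lift to about 0.5 mm above the top, shift 0.5 mm toward −x, move out to the edge, then trace.

Request:
{"method": "servo_tool", "body": {
  "deltas": "0 0 0 -0.2 0 0 1; 0 0 0 -0.1 0.05 0.1 1; 0 0 0 0 0 0.2 1; 0 0 0 0 0 0.05 1; 0 0 0 0 0 0 1"
}}

```text
t: 22.0
tcp_pos: [481.0, 55.4, 82.1]
eef_rot: [1.57, 1.571, -3.114]
contact_force: [-0.4, 0.1, -0.5]
width: 15.7
```

Request:
{"method": "servo_tool", "body": {
  "deltas": "0 0 0 0 0 -0.37 1; 0 0 0 0 0 -0.37 1; 0 0 0 0 0 -0.37 1; 0 0 0 0 0 -0.37 1; 0 0 0 0 0 -0.37 1"
}}

```text
t: 22.62
tcp_pos: [481.6, 36.5, 82.1]
eef_rot: [-0.425, 1.571, 1.174]
contact_force: [-0.7, -0.4, -1.5]
width: 16.0
```

```bash
python3 -c "
from h import *
go(485.2,-65,82.2)"
```

```text
t 22.62 tcp [481.6  36.5  82.1] jaw 91.62 tilt [ 0.  0. -1.] F [-0.7 -0.4 -1.5] w 16.0 q [-0.32  0.36  0.18  2.09 -0.09  0.71  1.52]
tool shift cm [-6.0000e-03 -7.2000e-02 -1.0156e+01]
```

Request:
{"method": "servo_tool", "body": {
  "deltas": "0 0 0 0 0 -0.37 1; 0 0 0 0 0 -0.37 1; 0 0 0 0 0 -0.37 1; 0 0 0 0 0 -0.37 1; 0 0 0 0 0 -0.37 1"
}}

```text
t: 23.25
tcp_pos: [482.1, 18.1, 82.1]
eef_rot: [-0.644, 1.571, 0.955]
contact_force: [0.4, 0.1, -1.5]
width: 15.4
```

Request:
{"method": "servo_tool", "body": {
  "deltas": "0 0 0 0 0 -0.37 1; 0 0 0 0 0 -0.37 1; 0 0 0 0 0 -0.37 1; 0 0 0 0 0 -0.37 1; 0 0 0 0 0 -0.37 1"
}}

```text
t: 23.88
tcp_pos: [482.6, -0.4, 82.1]
eef_rot: [0.65, 1.571, 2.25]
contact_force: [0.7, -0.6, -2.3]
width: 15.8
```

Request:
{"method": "servo_tool", "body": {
  "deltas": "0 0 0 0 0 -0.37 1; 0 0 0 0 0 -0.37 1; 0 0 0 0 0 -0.37 1; 0 0 0 0 0 -0.37 1; 0 0 0 0 0 -0.37 1"
}}

```text
t: 24.5
tcp_pos: [483.2, -18.9, 82.1]
eef_rot: [-1.422, 1.571, 0.178]
contact_force: [0.4, -0.6, -1.3]
width: 15.7
```

```bash
cat > m.py <<'E'
from h import *
s=bot.observe();go(485.2,-65,82.2)
F=grab('scene');A=np.mean([F['frame'].astype(float)]+[grab('scene')['frame'].astype(float) for _ in range(3)],0)
b=cv2.resize(A[180:240,205:285].clip(0,255).astype(np.uint8),None,fx=9,fy=9,interpolation=cv2.INTER_CUBIC);import sys;cv2.imwrite('pics/'+sys.argv[1],b)
T=s['tcp_pos'];p=np.r_[T[0]+79.97,T[1]+2.3,T[2]-31.0+3]
def proj(p):
    q=np.linalg.inv(F['cam_to_world'])@np.r_[p,1];K=F['mtx'];return np.array([K[0,2]+K[0,0]*q[0]/-q[2],K[1,2]-K[1,1]*q[1]/-q[2]])
cr=lambda p:((proj(p)-[205,180]+.5)*9).round(0)
print('ball centre pred',cr(p),'corner',cr([565.2,-62.8,50]),'+10y',cr(p+[0,10,0]))
E
python3 m.py tip4.png
```

```text
t 24.5 tcp [483.2 -18.9  82.1] jaw 91.63 tilt [ 0.  0. -1.] F [ 0.4 -0.6 -1.3] w 15.7 q [-0.22  0.36  0.19  2.09 -0.1   0.71  1.64]
tool shift cm [-0.006 -0.07  -4.61 ]
ball centre pred [370. 348.] corner [227. 346.] +10y [401. 351.]
```

View pics/tip4.png

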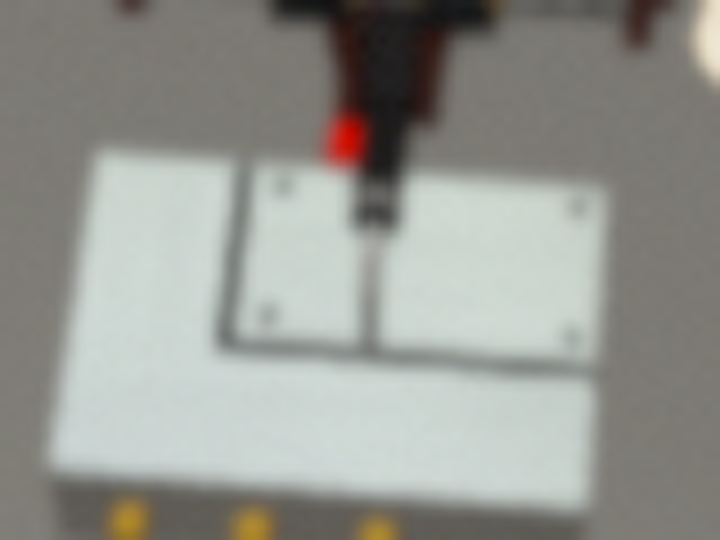

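The tip is at (371,350), on the seam line. The corner is at (226,347), which is about 46.5 mm further.

Request:
{"method": "servo_tool", "body": {
  "deltas": "0 0 0 0 0 -0.37 1; 0 0 0 0 0 -0.37 1; 0 0 0 0 0 -0.37 1; 0 0 0 0 0 -0.37 1; 0 0 0 0 0 -0.37 1"
}}

```text
t: 25.32
tcp_pos: [483.7, -37.5, 82.1]
eef_rot: [1.033, 1.571, 2.632]
contact_force: [-0.2, -0.1, -0.7]
width: 15.9
```

Request:
{"method": "servo_tool", "body": {
  "deltas": "0 0 0 0 0 -0.37 1; 0 0 0 0 0 -0.37 1; 0 0 0 0 0 -0.37 1; 0 0 0 0 0 -0.37 1; 0 0 0 0 0 -0.37 1"
}}

```text
t: 25.95
tcp_pos: [484.2, -55.9, 82.1]
eef_rot: [-0.549, 1.571, 1.051]
contact_force: [0.0, 0.1, -0.8]
width: 15.7
```

Request:
{"method": "servo_tool", "body": {
  "deltas": "0 0 0 0 0 -0.37 1; 0 0 0 0 0 -0.37 1; 0 0 0 0 0 -0.2 1; 0 0 0 0 0 0 1; 0 0 0 0 0.37 0 1"
}}

```text
t: 26.58
tcp_pos: [480.8, -65.0, 82.1]
eef_rot: [-0.885, 1.571, 0.714]
contact_force: [-0.5, 0.3, -0.8]
width: 15.7
```

Request:
{"method": "servo_tool", "body": {
  "deltas": "0 0 0 0 0.37 0 1; 0 0 0 0 0.37 0 1; 0 0 0 0 0.37 0 1; 0 0 0 0 0.37 0 1; 0 0 0 0 0.37 0 1"
}}

```text
t: 27.2
tcp_pos: [462.1, -65.7, 82.2]
eef_rot: [-1.301, 1.571, 0.299]
contact_force: [0.6, -0.0, -1.1]
width: 15.7
```

```bash
python3 m.py tip5.png
```

```text
t 27.2 tcp [462.1 -65.7  82.2] jaw 91.63 tilt [ 1.e-04  0.e+00 -1.e+00] F [ 0.6 -0.  -1.1] w 15.7 q [-0.13  0.33  0.2   2.12 -0.1   0.69  1.74]
tool shift cm [-2.000e-03 -2.314e+00  1.000e-03]
ball centre pred [235. 278.] corner [227. 346.] +10y [265. 281.]
```

View pics/tip5.png

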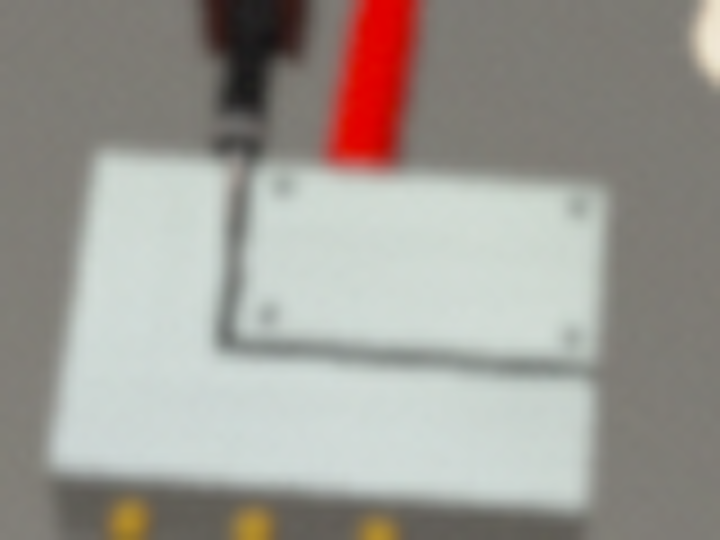

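The tip at (236,278) sits on the short leg. I'll continue to its outer end.

Request:
{"method": "servo_tool", "body": {
  "deltas": "0 0 0 0 0.37 0 1; 0 0 0 0 0.37 0 1; 0 0 0 0 0.37 0 1; 0 0 0 0 0.37 0 1; 0 0 0 0 0.37 0 1"
}}

```text
t: 28.02
tcp_pos: [443.6, -66.2, 82.2]
eef_rot: [-1.087, 1.571, 0.512]
contact_force: [-0.2, 1.3, -0.2]
width: 15.9
```

Request:
{"method": "servo_tool", "body": {
  "deltas": "0 0 0 0 0.37 0 1; 0 0 0 0 0.37 0 1; 0 0 0 0 0.37 0 1; 0 0 0 0 0.37 0 1; 0 0 0 0 0.37 0 1"
}}

```text
t: 28.65
tcp_pos: [425.1, -66.7, 82.1]
eef_rot: [-0.819, 1.571, 0.78]
contact_force: [-0.8, 0.3, -1.9]
width: 15.8
```

Request:
{"method": "servo_tool", "body": {
  "deltas": "0 0 0 0 0.37 0 1; 0 0 0 0 0.37 0 1; 0 0 0 0 0.37 0 1; 0 0 0 0 0.1 0 1; 0 0 0 0 0 0 1"
}}

```text
t: 29.28
tcp_pos: [413.3, -67.1, 82.2]
eef_rot: [-1.349, 1.571, 0.251]
contact_force: [0.2, -0.3, -0.5]
width: 16.0
```

```bash
python3 m.py tip6.png
```

```text
t 29.27 tcp [413.3 -67.1  82.2] jaw 91.63 tilt [ 1.e-04  0.e+00 -1.e+00] F [ 0.2 -0.3 -0.5] w 16.0 q [-0.13  0.26  0.21  2.23 -0.09  0.65  1.74]
tool shift cm [-1.000e-03 -7.196e+00  1.000e-03]
ball centre pred [251. 154.] corner [227. 346.] +10y [280. 157.]
```

View pics/tip6.png

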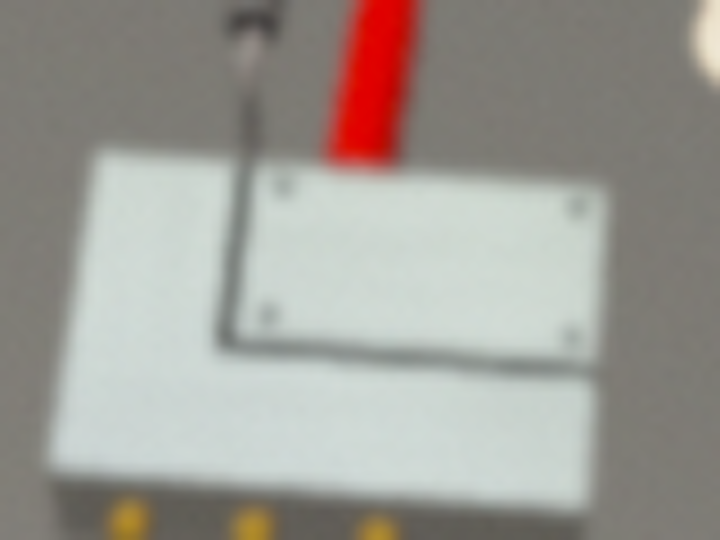

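The tip ended at the outer end of the short leg, (250,157). Next I'll take the probe back above the rest.

Request:
{"method": "servo_tool", "body": {
  "deltas": "0 0 0 -1 0 0 1; 0 0 0 -2 0 0 1; 0 0 0 -2.5 0 0 1; 0 0 0 -2.1 -0.4 2 1; 0 0 0 0 -0.6 3 1"
}}

```text
t: 30.1
tcp_pos: [423.1, -16.9, 160.4]
eef_rot: [-1.522, 1.567, 0.075]
contact_force: [1.0, 0.5, -1.3]
width: 15.8
```

Request:
{"method": "servo_tool", "body": {
  "deltas": "0 0 0 0 -0.8 3.8 1; 0 0 0 0 -0.8 3.8 1; 0 0 0 0 -0.8 3.8 1; 0 0 0 0 -0.8 3.8 1; 0 0 0 0 -0.8 3.8 1"
}}

```text
t: 30.72
tcp_pos: [456.6, 175.4, 158.9]
eef_rot: [-1.576, 1.57, 0.023]
contact_force: [0.6, -0.0, -1.3]
width: 15.6
```

Request:
{"method": "servo_tool", "body": {
  "deltas": "0 0 0 0 -0.8 3.8 1; 0 0 0 0 -0.8 3.8 1; 0 0 0 0 -0.8 3 1; 0 0 0 0 -0.5 1.8 1; -4 0 0 0 -0.3 0 1"
}}

```text
t: 31.35
tcp_pos: [484.7, 300.5, 158.3]
eef_rot: [0.414, 1.571, 2.087]
contact_force: [-0.0, -0.8, -2.1]
width: 15.5
```

Request:
{"method": "servo_tool", "body": {
  "deltas": "-7 0 0 0 0 0 1; -7 0 0 0 0 0 1; -5 0 0 0 0 0 1; -3.37 0 0 0 0 0 1; 0 0 0 0 0 0 1"
}}

```text
t: 31.98
tcp_pos: [485.1, 298.3, 158.4]
eef_rot: [2.854, 1.57, -1.371]
contact_force: [-0.3, 0.2, -1.4]
width: 15.8
```

```bash
python3 -c "
from h import *
go(477.4,291.7,56.8)"
```

```text
t 31.98 tcp [485.1 298.3 158.4] jaw 117.92 tilt [ 1.e-04 -4.e-04 -1.e+00] F [-0.3  0.2 -1.4] w 15.8 q [-0.58  0.38 -0.08  1.8   0.04  0.96  1.39]
tool shift cm [10.161  0.987 -0.223]
```

Request:
{"method": "servo_tool", "body": {
  "deltas": "0 0 0 0 0.99 -0.22 1; 0 0 0 2.5 0 0 1; 0 0 0 2.5 0 0 1; 0 0 0 2 0 0 1; 0 0 0 1 0 0 1"
}}

```text
t: 32.6
tcp_pos: [476.3, 291.7, 77.3]
eef_rot: [1.804, 1.569, -2.42]
contact_force: [-0.2, -0.8, -0.5]
width: 15.9
```

Request:
{"method": "servo_tool", "body": {
  "deltas": "0 0 0 0.5 0 0 1; 0 0 0 0 0 0 1; 0 0 0 0 0 0 1; 0 0 0 0 0 0 1; 0 0 0 0 0 0 1"
}}

```text
t: 33.22
tcp_pos: [477.2, 292.6, 73.4]
eef_rot: [-1.413, 1.57, 0.647]
contact_force: [-0.2, 0.2, -2.4]
width: 15.9
```

```bash
python3 -c "
from h import *
go(477.4,291.7,56.8)"
```

```text
t 33.23 tcp [477.2 292.6  73.4] jaw 118.0 tilt [ 4.e-04  3.e-04 -1.e+00] F [-0.2  0.2 -2.4] w 15.9 q [-0.58  0.48 -0.08  1.9   0.05  0.77  1.38]
tool shift cm [ 1.663  0.03  -0.087]
```

Request:
{"method": "servo_tool", "body": {
  "deltas": "0 0 0 0.5 0.03 -0.09 1; 0 0 0 0.4 0 0 1; 0 0 0 0.3 0 0 1; 0 0 0 0.1 0 0 1; 0 0 0 0 0 0 1"
}}

```text
t: 33.85
tcp_pos: [477.2, 291.6, 60.0]
eef_rot: [1.603, 1.571, -2.621]
contact_force: [0.3, -0.0, -0.8]
width: 15.9
```

Request:
{"method": "servo_tool", "body": {
  "deltas": "0 0 0 0.1 0 0 1; 0 0 0 0.1 0 0 1; 0 0 0 0 0 0 1; 0 0 0 0 0 0 1; 0 0 0 0 0 0 1"
}}

```text
t: 34.48
tcp_pos: [477.3, 291.6, 58.2]
eef_rot: [-1.499, 1.571, 0.561]
contact_force: [0.0, 1.0, -1.2]
width: 15.6
```

```bash
python3 -c "
from h import *
go(477.4,291.7,56.8)"
```

```text
t 34.48 tcp [477.3 291.6  58.2] jaw 118.0 tilt [ 1.e-04  1.e-04 -1.e+00] F [ 0.   1.  -1.2] w 15.6 q [-0.58  0.5  -0.07  1.91  0.05  0.74  1.38]
tool shift cm [ 0.138 -0.011  0.005]
```

Request:
{"method": "servo_tool", "body": {
  "deltas": "0 0 0 0.05 0 0 1; 0 0 0 0.05 0 0 1; 0 0 0 0 0 0 1; 0 0 0 0 0 0 1; 0 0 0 0 0 0 1"
}}

```text
t: 35.1
tcp_pos: [477.3, 291.6, 57.1]
eef_rot: [-1.639, 1.571, 0.42]
contact_force: [0.3, -0.0, -2.1]
width: 15.7
```

Request:
{"method": "servo_tool", "body": {
  "deltas": "0 0 0 0.05 0 0 1; 0 0 0 0 0 0 1; 0 0 0 0 0 0 1; 0 0 0 0 0 0 1; 0 0 0 0 0 0 1"
}}

```text
t: 35.72
tcp_pos: [477.5, 291.5, 56.8]
eef_rot: [-2.092, 1.57, -0.033]
contact_force: [0.5, -2.3, 4.4]
width: 15.9
```

Request:
{"method": "servo_tool", "body": {
  "deltas": "0 0 0 0 0 -0.01 1; 0 0 0 0 0 0 1; 0 0 0 0 0 0 1.8; 0 0 0 0 0 0 2.2; 0 0 0 0 0 0 3",
  "squeeze": 10
}}

```text
t: 36.35
tcp_pos: [477.1, 291.7, 56.4]
eef_rot: [0.991, 1.57, 3.051]
contact_force: [0.5, 0.7, -0.1]
width: 28.2
```

Request:
{"method": "servo_tool", "body": {
  "deltas": "0 0 0 0 0 0 4.5; 0 0 0 0 0 0 5.5; 0 0 0 -0.5 0 0 6; 0 0 0 -1.5 0 0 6; 0 0 0 -3 0 0 6"
}}

```text
t: 36.98
tcp_pos: [476.9, 291.2, 107.3]
eef_rot: [1.649, 1.569, -2.574]
contact_force: [0.3, -0.4, 0.7]
width: 60.1
```

Request:
{"method": "servo_tool", "body": {
  "deltas": "0 0 0 -4 0 0 6; 0 0 0 -5 0 0 6; 0 0 0 -5 0 0 6; 0 0 0 0 4 0 6; 0 0 0 0 4 0 6"
}}

```text
t: 37.6
tcp_pos: [406.1, 253.7, 248.3]
eef_rot: [-1.417, 1.568, 0.642]
contact_force: [-0.7, 0.5, 0.4]
width: 60.0
```

Request:
{"method": "servo_tool", "body": {
  "deltas": "0 0 0 0 0 5 6; 0 0 0 0 0 5 6; 0 0 0 0 0 5 6; 0 0 0 0 0 5 6; 0 0 0 0 0 2 6"
}}

```text
t: 38.22
tcp_pos: [301.3, 450.5, 247.7]
eef_rot: [-0.475, 1.569, 1.589]
contact_force: [0.7, -0.1, 0.2]
width: 60.1
```

```bash
python3 - <<'E'
from h import *
go(477,291,56)
s=grab('scene');t=grab('top')
a=t['frame'][150:225,165:240];b=s['frame'][175:250,320:395]
im=np.hstack([cv2.resize(x,None,fx=5,fy=5,interpolation=cv2.INTER_CUBIC) for x in(a,b)])
full=np.hstack([cv2.resize(x['frame'],(375,281)) for x in(t,s)])
cv2.imwrite('pics/fin.png',np.vstack([im[:315],full]))
for n,f in(('scene',s),('top',t)):
    P=pts(f);m=(np.hypot(P[...,0]-533,P[...,1]+302)<45)&(P[...,2]>64)&(P[...,2]<85);print(n,'jar top',m.sum(),np.median(P[m],0).round(1))
    g=f['frame'].sum(2)/3;m=(np.hypot(P[...,0]-482,P[...,1]-292)<75)&(g<55)&(P[...,2]>70)
    if m.sum()<10: continue
    v,u=np.nonzero(m);W=np.array([ray(f,p,q,75)[:2] for p,q in zip(u,v)]);n2=np.array([-np.sin(.489),np.cos(.489)]);a2=np.array([n2[1],-n2[0]]);al=W@a2;la=W@n2
    e=np.linalg.svd(W-W.mean(0))[2][0];Zs=P[m][:,2]
    print('yaw',np.degrees(np.arctan(e[1]/e[0])).round(1),'al',np.percentile(al,[0,2,98,100]).round(1),'lat',np.median(la[abs(al-np.median(al))<25]).round(1),'z near/far',np.median(Zs[al<530]).round(1),np.median(Zs[al>580]).round(1))
E
```

```text
t 38.23 tcp [301.3 450.5 247.7] jaw 118.2 tilt [-0.      0.0016 -1.    ] F [ 0.7 -0.1  0.2] w 60.1 q [-0.88  0.26 -0.24  1.75  0.07  1.13  0.93]
tool shift cm [ 19.144  -7.927 -22.388]
scene jar top 150 [ 533.3 -300.    71.2]
yaw 27.6 al [497.4 501.4 604.3 607.8] lat 31.7 z near/far 79.4 80.0
top jar top 112 [ 530.5 -298.7   73. ]
yaw 28.2 al [496.5 499.6 612.8 621. ] lat 34.3 z near/far 82.0 82.3
```

View pics/fin.png

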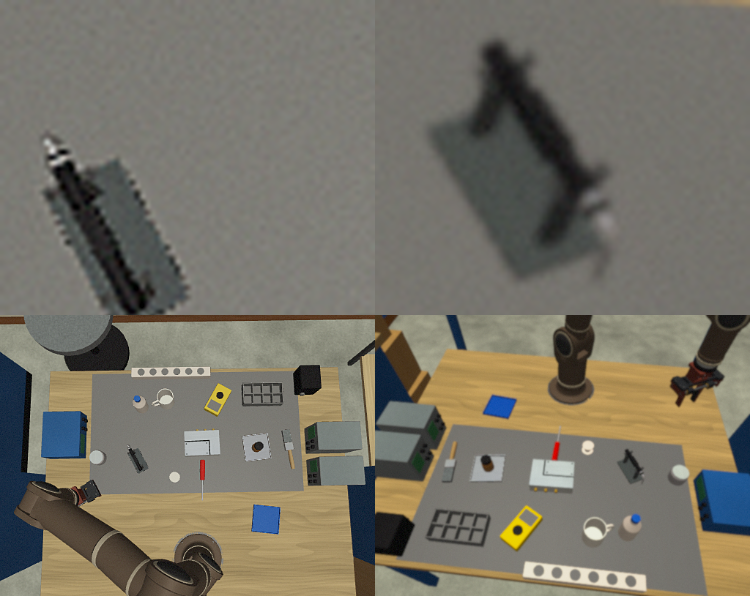

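The probe lies in both notches with the neck hanging down: the neck is at (50,150) in the top half and (600,260) in the scene half. Handle position and heights match the start. The jar stands in the tray and the bystanders are unmoved. I'll hand it in.

```bash
python3 -c "
from plant import bot
print(bot.close_job())"
```

```text
the job is handed in; nothing more can be done
None
```

The job is done and handed in at about 38 s of the 72 s allowed; no verdict was reported.

- **Jar:** it stands upright in the middle of the steel tray. Its top measured 71–73 mm in the two views, against 73 mm expected, and 2–4 mm off the tray's measured centre.
- **Seam:** I traced it at about 3 cm/s from the outer end of the long leg, round the corner, to the outer end of the short leg. The tip ran roughly 0.5 mm above the case top. Close crops on both legs and at the outer end of the short leg showed it on the groove. There were short pauses for pictures and at the corner.
- **Height check:** before tracing I lowered the tip into the groove 1 mm past first contact, which gave about 5 N. That was the hardest contact on the case.
- **Probe:** it lies in both notches with its neck hanging down. Its angle, position and height match the start to within about 1 mm.
- **Bystanders:** none looked moved in the last overview picture.

The two cameras disagreed by about 3 mm in absolute position, so I averaged them and checked the tip against the seam in the scene camera. In the top camera the arm hid the tip, so only one view confirms the tracing.

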